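# Switch the seesaw gate and run the next lot of balls down the other chute

### The arm

A 6-joint arm with a two-finger parallel gripper is mounted at the origin on the work surface. World frame = base frame: x ahead of the robot, y to its left, z up, the work surface at z = 0. Lengths are in m, angles in rad, forces in N, time in s.
With the tool pointing down it reaches from about 0.275 to 0.825 m from the base axis. Payload 4.9 kg.
Tool frame: the origin (TCP) lies midway between the tips of the shut fingers; the grasp point (between the pads) lies pinch_z behind it (pinch_z is the distance from the TCP to the grasp point, in m); y points along the fingers, x is the direction in which the jaws open and shut, and the axes are right-handed (so a half turn about y gives the same grasp; the last joint's range is limited). The gripper opens to 85 mm and grips with 20 to 120 N. Pads are 22 mm wide; open, the fingers measure 114 mm over their backs; the gripper's body (76 mm by 85 mm) begins 54 mm behind the grasp point. The pads swing forward as they close: fully open they stand 13 mm farther back than shut.
Start: joints at [-1.268, 0.326, -0.193, 1.052, 0, 1.437], TCP at [0.233, -0.498, 0.231] pointing down, gripper open.
Joint ranges: [-2.65, 2.65], [-0.97, 1.79], [-1.3, 1.35], [-1.93, 2.1], [-1.47, 1.37], [-3.14, 3.14]. Speed limits (rad/s): [2.57, 2.57, 3.14, 3.14, 3.14, 3.14].

### API

Orientations are given as a 3x3 rotation matrix whose columns are the frame's x, y, z axes.
In Python, from station import * gives the robot as it stands.
- The arm moves only by the tool jog_arm, never from a script. Its argument "plan" is a list of rows, each an object with "linear": the shift along the tool's x, y, z in mm, a list of three; "delta_rot": the turn, a rotation vector about the tool's x, y, z in degrees, a list of three. In form: [{"linear": [dx, dy, dz], "delta_rot": [wx, wy, wz]}, ...]. A call has 1 to 20 rows; each row is the pose to reach, as a shift and turn from the pose commanded when the call began, along the tool's axes at that moment; what a row does not reach only later rows make up. A row lasts 1/8 s, in which the tool goes at most 62.5 mm and 10.7 degrees, less where a joint would pass 70% of its speed; a pose out of reach is approached as far as the arm can. A call with a gripper value outside its range is refused whole. "hand" is the finger opening in mm, from 0 to 85.4, set as the call begins (left out, the last holds). The fingers move at their own pace and stop on an object; "squeeze" is the grip in N (left out, the last holds). Time passes only in rows, so rows that repeat a pose let the fingers close. It gives the time, the measured TCP pose, the force and the opening at its end, in the units of the state.
- get_state(): the state, without advancing time (a new reading comes with each control period).
- read_camera(name): name is "scene" or "top"; returns a dict with "color" (480x640x3 uint8, red, green, blue), "vfov" (degrees; the focal length in pixels is half the picture's height over the tangent of half this angle, whatever the lens; pixels are square), "cx", "cy" (the principal point, pixels), "k1" (the pictures are not rectified: a ray, as slopes to the right and down, at radius r is drawn at 1 + k1 r^2 times it, then the intrinsics apply), "eye" and "attitude" of the camera in the world. Camera axes: x right, y down, z forward; pixel columns grow to the right and rows downward; lengths in m; the calibration is good to about 2 mm. A picture is of the moment at which its call begins. There is no depth.
- hand_in(): hands the job in, once; it reports no verdict.
The state is a dict: "clock": time; "joints": joint angles; "qd": joint speeds; "tau": joint torques, N m; "tcp_pos": TCP position; "tcp_rot": TCP orientation; "force": force on the tool from outside, world axes, zero at the start; "wrist_torque": the same for the moment, N m; "gripper_width": opening from 0.0 (shut) to 1.0 (fully open).
Only numpy, scipy, OpenCV 4.12 (cv2) and the standard library are available. Lean on these libraries where they do the work, as an engineer would, in place of code of your own. Each camera call takes 0.05 s, during which the arm holds its last target.

### The job

The four steel balls waiting behind the stop slide are the next lot and belong in the other bin, not the one the seesaw gate is set to now. With the fingertips, first press the raised end of the gate down by its finger plate until the gate rocks over and rests on its other side, then push the stop slide's tab in towards the chute (to the robot's left) so that the slide opens and all four balls run down the other chute into the bin. Pick nothing up, do not touch the balls, leave the bins and everything else on the table where they are, and finish with the hand clear.

Things in the scene. Friction and masses are not known exactly. Their poses are not given: they have to be found in the camera images.
- station: Ball sorting station: plywood base board 400 x 340 x 15 mm on the table, fixed, turned by up to 15 degrees. Frame: origin on the table straight under the gate's pivot, x away from the robot along the infeed chute (uphill), y to the robot's left along the gate, z up. Outlet chutes slope outwards from y = +-88 mm to y = +-208 mm over the bins; tops of their walls at most 150 mm high.
- infeed_lip (a point): Middle of the lower end of the infeed chute's floor, at station x 16, y 0 mm, 178 mm above the table. The chute is a 24 mm wide aluminium channel rising along station x to x = 250 mm (floor 211 mm high), with side walls 22 mm high; it ends over the middle of the gate. An empty feed hopper 90 mm wide joins its upper end.
- gate (a joint): Seesaw gate: steel trough 200 mm long (station y), 48 mm wide, on a shaft along station x 150 mm high. Radians, a stop at each end, +0.20 (left +y end up, balls run right) and -0.20 (right end up, balls run left); it starts resting on one. An over-centre spring holds it: the raised plate takes about 2.5 N at first, nothing at level, then it snaps over by itself and stays.
- plate_left (a point): Middle of the top of the gate's left finger plate: flat, 44 mm (x) by 42 mm (y), 3 mm thick, dark rubber pad, on the gate's robot side. From the pivot in the gate's frame: x -46, y +72, z +29 mm; 193 mm above the table when raised, 164 mm when down, moving 12 mm outwards on the way down. Open above; within 32 mm of the pivot the gate stands up to 25 mm higher than the plate.
- plate_right (a point): The same for the right finger plate, mirrored: x -46, y -72, z +29 mm from the pivot.
- slide (a joint): Stop slide across the infeed chute at station x = 75 mm; its blade holds the balls back. Metres, 0 (shut) to 0.034 (fully open, end stop), opened by pushing its tab to the left (station +y); the balls run once it is past about 0.024 to 0.027. Friction about 1.5 N; it stays where it is left and may start open by up to 3 mm.
- slide_tab (a point): Middle of the outer face (looking right, station -y) of the slide's upright steel push tab, right of the infeed chute: 34 mm wide (x), 40 mm high (z), 4 mm thick. At slide 0 it is at station x 75, y -64 mm; 233 mm above the table (tab from 213 to 253 mm); it moves with the slide. To its right is free air, all things there below 155 mm.
- bin_left: Green plastic picking bin, loose, long side along station y, standing under the end of the left outlet chute with its low lip towards the station: 160 mm long (own x, lip at -x), 100 mm wide (own y), 75 mm high, 3 mm walls. Origin: centre of its underside, near station y = +270 mm.
- bin_right: The same kind of bin under the end of the right outlet chute, near station y = -270 mm, own x pointing away from the station.
- ball1_center (a point): Centre of a loose steel ball, 20 mm in diameter, about 33 g; number 1 in the row waiting behind the stop slide, counted from the slide (at the start near station x = 87 mm, height 198 mm).
- ball2_center (a point): Centre of a loose steel ball, 20 mm in diameter, about 33 g; number 2 in the row waiting behind the stop slide, counted from the slide (at the start near station x = 107 mm, height 201 mm).
- ball3_center (a point): Centre of a loose steel ball, 20 mm in diameter, about 33 g; number 3 in the row waiting behind the stop slide, counted from the slide (at the start near station x = 127 mm, height 204 mm).
- ball4_center (a point): Centre of a loose steel ball, 20 mm in diameter, about 33 g; number 4 in the row waiting behind the stop slide, counted from the slide (at the start near station x = 147 mm, height 207 mm).
- jar: Bystander: closed glass jar with a black cap, 56 mm in diameter, 75 mm high, on the table in front of the left outlet chute; origin at its underside.
- bushing: Bystander: brass flanged bushing, 26 mm in diameter, 28 mm high, standing on the front strip of the base board; origin at its underside.
- screwdriver: Bystander: screwdriver with a yellow handle, 170 mm long, lying in front of the base board, on the robot's side.
- tape: Bystander: roll of clear tape, 90 mm in diameter, 24 mm high, lying on the table in front of the right outlet chute.
- count_board: Bystander: wooden counting board with ten holes, 90 x 190 x 18 mm, on the table at the left behind the left outlet chute.
- mug: Bystander: white mug, 80 mm in diameter, 92 mm high, on the table in front of the left bin.
Mind the look-alikes: they are no part of the job. Leave any yellow look-alike of the bin_right alone. What is shaped like the bin_left but blue is not meant.

How it is judged:
By the outcome, as a careful person would: the job done as asked, in the order asked, and still so for the second after the job is handed in, with the robot touching nothing.
It also fails if it takes over 38 s, if anything falls off the work surface, if the arm or the gripper's body presses on something with over 40 N, if the wrist force passes 120 N, or if a joint passes its speed limit or range.

## Working session

There is one attempt and no reset: what is moved stays moved. The work goes in short steps, Python scripts to look and compute and a tool call to move; the robot and the scene stay as the last step left them, time stands still between calls to the robot, and variables do not carry over. Pictures are saved under pics/ and viewed, and the job is handed in when it is done.

Besides the shell and the picture viewer there is one more tool, called after "Emit:" as a command line: name --argument value ..., lists and objects as JSON in quotes. jog_arm: Moves the arm, as the interface text tells. Its arguments: {"type":"object","properties":{"plan":{"type":"array"},"hand":{"type":"number"},"squeeze":{"type":"number"}},"required":["plan"]}

```bash
mkdir -p pics; ls; cat > h.py <<'E'
from station import *
import numpy as np, cv2
def snap(name,fn):
    c=read_camera(name); cv2.imwrite('pics/'+fn,c['color'][:,:,::-1]); 
    import pickle; pickle.dump(c,open('pics/'+fn+'.pkl','wb')); return c
def K(c):
    f=240/np.tan(np.radians(c['vfov'])/2); return f
def proj(c,P):
    R=np.array(c['attitude']); p=R.T@(np.array(P)-np.array(c['eye'])); s=p[:2]/p[2]; r2=s@s
    return s*(1+c['k1']*r2)*K(c)+np.array([c['cx'],c['cy']])
def ray(c,u,v):
    d=(np.array([u,v])-[c['cx'],c['cy']])/K(c); s=d.copy()
    for _ in range(20): s=d/(1+c['k1']*(s@s))
    return np.array(c['attitude'])@np.array([s[0],s[1],1])
def atz(c,u,v,z):
    d=ray(c,u,v); e=np.array(c['eye']); return e+d*(z-e[2])/d[2]
E
python3 - <<'E'
from h import *
for n in('scene','top'):
    c=snap(n,n+'0.png'); print({k:v for k,v in c.items() if k!='color'})
print(get_state())
E
```

```text
pics
{'vfov': 46.58153612905498, 'cx': 320.28065610274325, 'cy': 240.64606958399523, 'k1': -0.1553269563230543, 'eye': array([1.45492744, 0.244785  , 1.13643428]), 'attitude': array([[-0.23720027,  0.70736671, -0.66585912],
       [ 0.97142442,  0.17863994, -0.15627659],
       [ 0.00840418, -0.68390065, -0.72952674]])}
{'vfov': 55.433567510222986, 'cx': 317.8874958288428, 'cy': 237.00845802545643, 'k1': -0.10185407821949204, 'eye': array([0.47674432, 0.02601169, 1.22334918]), 'attitude': array([[-0.02703316, -0.99570712,  0.08852422],
       [-0.9995855 ,  0.02780282,  0.00747269],
       [-0.00990183, -0.08828552, -0.99604599]])}
{'clock': 0.1, 'joints': array([-1.26816878e+00,  3.26873741e-01, -1.93428006e-01,  1.05202197e+00,
        1.67082123e-05,  1.43660512e+00]), 'qd': array([-0.00187188, -0.00215994,  0.00279187,  0.00010782, -0.00188211,
       -0.00091114]), 'tau': array([ 4.74627286e-04, -4.44239974e+01,  2.63038176e+01,  7.85984244e-03,
       -2.09482737e-04, -2.46395075e-06]), 'tcp_pos': array([ 0.23255193, -0.49786678,  0.23059919]), 'tcp_rot': array([[ 4.23058733e-01, -4.39258499e-04,  9.06102155e-01],
       [-9.06101001e-01,  1.46296099e-03,  4.23058903e-01],
       [-1.51142432e-03, -9.99998833e-01,  2.20905856e-04]]), 'force': array([-0.5936322 , -0.5540186 ,  0.75423263]), 'wrist_torque': array([0.01328059, 0.00481144, 0.0409244 ]), 'gripper_width': 1.0046905894204117}
```

View pics/scene0.png

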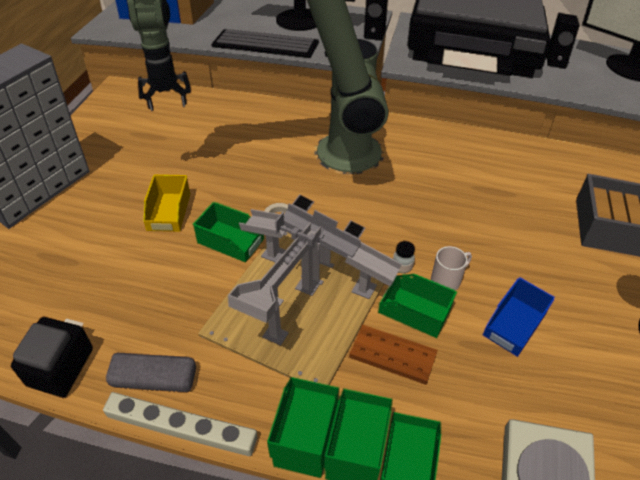

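View pics/top0.png

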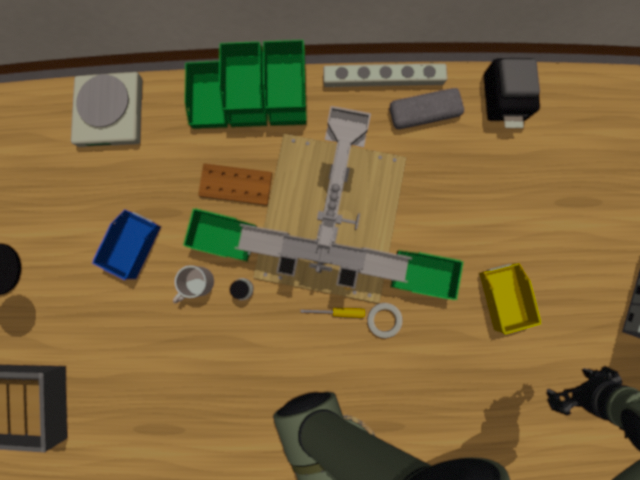

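```bash
python3 - <<'E'
import cv2
a=cv2.imread('pics/top0.png')[95:305,230:420]; cv2.imwrite('pics/topc.png',cv2.resize(a,None,fx=2.85,fy=2.85,interpolation=cv2.INTER_CUBIC))
a=cv2.imread('pics/scene0.png')[180:350,210:410]; cv2.imwrite('pics/scenec.png',cv2.resize(a,None,fx=3.5,fy=3.5,interpolation=cv2.INTER_CUBIC))
E
```

```text
(no output)
```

View pics/topc.png

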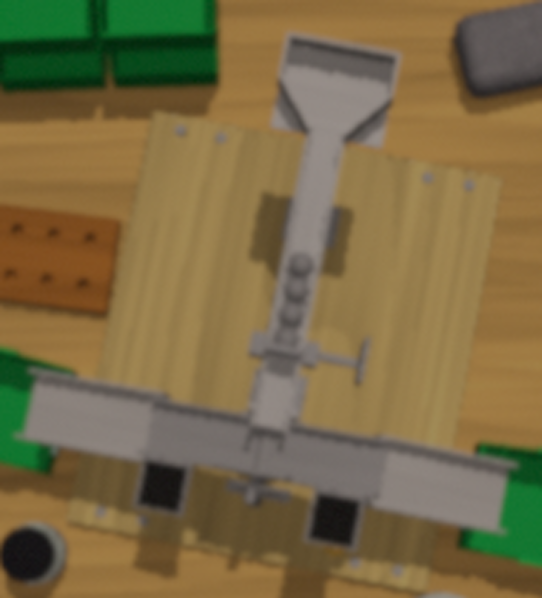

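View pics/scenec.png

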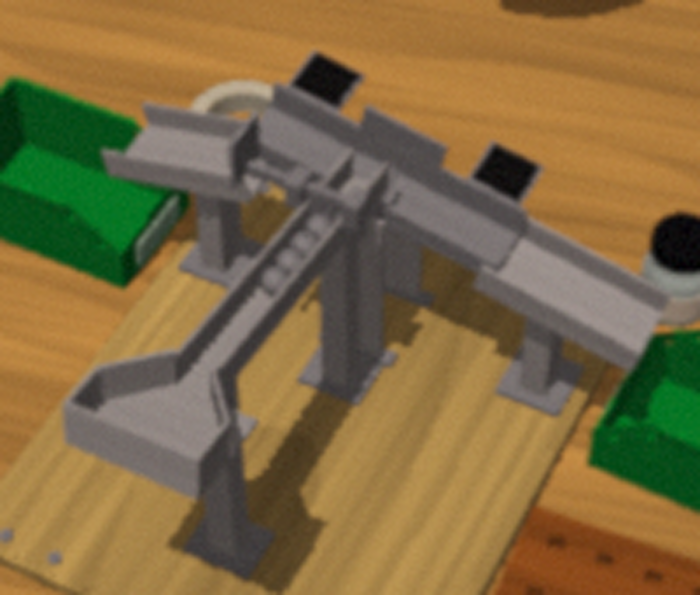

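```bash
cat > fit.py <<'E'
from h import *
import pickle
from scipy.optimize import least_squares
T=pickle.load(open('pics/top0.png.pkl','rb'));S=pickle.load(open('pics/scene0.png.pkl','rb'))
tp=lambda u,v:np.array([230+u/2.85,95+v/2.85]); sp=lambda u,v:np.array([210+u/3.5,180+v/3.5])
def plate(s,th):
    y,z=72*s,29; c,si=np.cos(th),np.sin(th); return np.array([-46,y*c-z*si,150+y*si+z*c])/1000
def W(p,P):
    c,s=np.cos(p[2]),np.sin(p[2]); return np.array([p[0]+c*P[0]-s*P[1],p[1]+s*P[0]+c*P[1],P[2]])
def obs(th):
    return [(T,tp(162,487),plate(1,th)),(T,tp(335,520),plate(-1,th)),(S,sp(327,80),plate(-1,th)),(S,sp(507,172),plate(1,th)),
    (T,tp(301,264),np.array([.147,0,.207])),(T,tp(286,345),np.array([.087,0,.198])),(T,tp(363,360),np.array([.075,-.062,.253]))]
if __name__=='__main__':
  for th in(.2,-.2):
    f=lambda p:np.concatenate([proj(c,W(p,P))-u for c,u,P in obs(th)])
    r=least_squares(f,[.45,0,0],loss='soft_l1'); print(th,r.x,r.cost); print(r.fun.reshape(-1,2).round(1))
    print('plates',W(r.x,plate(1,th)),W(r.x,plate(-1,th)),'tab',W(r.x,np.array([.075,-.064,.233])))
E
python3 fit.py
```

```text
0.2 [ 0.5356898   0.02965807 -0.27187245] 18.548987445277994
[[ 0.4 -1.7]
 [-0.2  1.9]
 [-0.2  5.9]
 [-1.3 -8.8]
 [ 0.2  0.2]
 [-1.  -2.1]
 [-0.8  1.4]]
plates [0.5087814  0.10443384 0.19272612] [ 0.47088309 -0.03151202  0.16411774] tab [ 0.59074875 -0.05213137  0.233     ]
-0.2 [ 0.53433258  0.02359127 -0.22174681] 2.5035712107488104
[[-0.2 -0.2]
 [-0.4  0. ]
 [-0.1 -1.1]
 [-0.2 -1. ]
 [-0.3  0. ]
 [-0.2 -2. ]
 [ 0.6  0.2]]
plates [0.50624563 0.10816557 0.16411774] [ 0.47520643 -0.02950843  0.19272612] tab [ 0.59342041 -0.05533673  0.233     ]
```

Emit:
jog_arm --plan '[{"linear":[0,-40,0],"delta_rot":[0,0,0]},{"linear":[-32,-70,41],"delta_rot":[0,-8,0]},{"linear":[-72,-70,93],"delta_rot":[0,-15,0]},{"linear":[-112,-70,145],"delta_rot":[0,-22,0]},{"linear":[-152,-70,197],"delta_rot":[0,-29,0]},{"linear":[-192,-70,249],"delta_rot":[0,-36,0]},{"linear":[-232,-70,301],"delta_rot":[0,-43,0]},{"linear":[-272,-70,353],"delta_rot":[0,-50,0]},{"linear":[-305,-70,395],"delta_rot":[0,-52.3,0]},{"linear":[-319,-70,413],"delta_rot":[0,-52.3,0]},{"linear":[-319,-70,413],"delta_rot":[0,-52.3,0]},{"linear":[-319,-70,413],"delta_rot":[0,-52.3,0]}]' --hand 0

```text
clock: 1.6
tcp_pos: [0.4715, -0.0349, 0.301]
tcp_rot: [[0.976, -0.001, 0.219], [-0.219, -0.0, 0.976], [-0.001, -1.0, -0.0]]
force: [0.4, -1.0, -0.7]
gripper_width: 0.001
```

```bash
python3 - <<'E'
from h import *
snap('scene','s1.png');snap('top','t1.png')
s=get_state();print({k:np.round(v,4) for k,v in s.items()})
a=cv2.imread('pics/s1.png')[100:350,180:460]; cv2.imwrite('pics/s1c.png',cv2.resize(a,None,fx=2.4,fy=2.4))
E
```

```text
{'clock': np.float64(1.7), 'joints': array([-2.3140e-01,  1.4230e-01, -2.5280e-01,  1.1761e+00, -3.0000e-04,
        1.5623e+00]), 'qd': array([-0.0097, -0.002 ,  0.0012,  0.0001,  0.0018,  0.0009]), 'tau': array([ 4.35700e-01, -3.51219e+01,  2.72336e+01,  4.20000e-03,
        1.51000e-02, -2.80000e-03]), 'tcp_pos': array([ 0.4715, -0.0356,  0.3012]), 'tcp_rot': array([[ 9.753e-01, -5.000e-04,  2.210e-01],
       [-2.210e-01, -2.000e-04,  9.753e-01],
       [-4.000e-04, -1.000e+00, -3.000e-04]]), 'force': array([ 0.4125, -0.0999, -0.2184]), 'wrist_torque': array([ 0.0021,  0.0065, -0.0344]), 'gripper_width': np.float64(-0.0012)}
```

View pics/s1c.png

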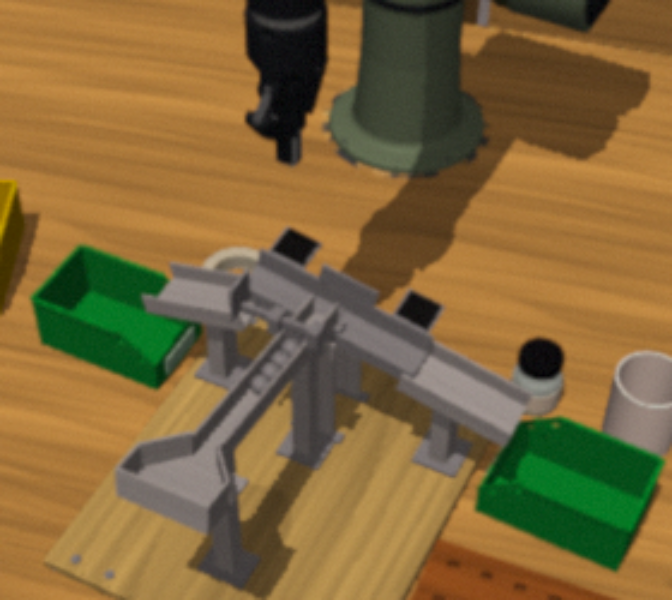

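View pics/t1.png

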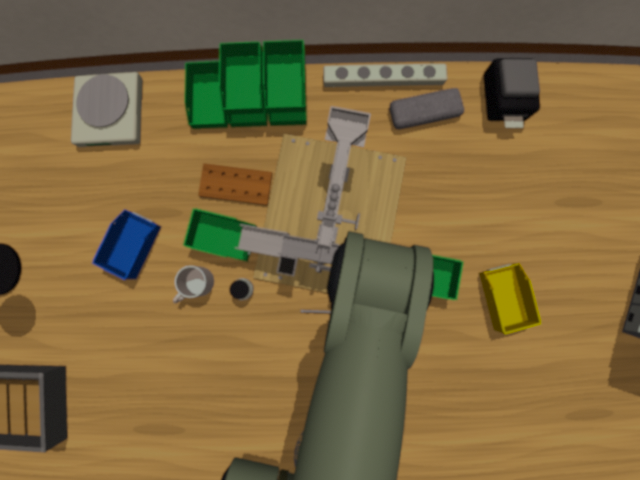

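Emit:
jog_arm --plan '[{"linear":[0,40,0],"delta_rot":[0,0,0]},{"linear":[0,80,0],"delta_rot":[0,0,0]},{"linear":[0,96,0],"delta_rot":[0,0,0]},{"linear":[0,102,0],"delta_rot":[0,0,0]},{"linear":[0,106,0],"delta_rot":[0,0,0]},{"linear":[0,110,0],"delta_rot":[0,0,0]},{"linear":[0,113,0],"delta_rot":[0,0,0]}]'

```text
clock: 2.58
tcp_pos: [0.4727, -0.0351, 0.1889]
tcp_rot: [[0.976, 0.002, 0.22], [-0.22, -0.001, 0.976], [0.002, -1.0, -0.0]]
force: [0.6, -1.0, 1.5]
gripper_width: -0.004
```

```bash
python3 - <<'E'
from h import *
snap('scene','s2.png')
s=get_state();print({k:np.round(v,4) for k,v in s.items() if k in('tcp_pos','force')})
a=cv2.imread('pics/s2.png')[140:310,210:410]; cv2.imwrite('pics/s2c.png',cv2.resize(a,None,fx=3.5,fy=3.5))
E
```

```text
{'tcp_pos': array([ 0.4724, -0.0348,  0.1884]), 'force': array([ 0.575 , -1.6067,  0.3322])}
```

View pics/s2c.png

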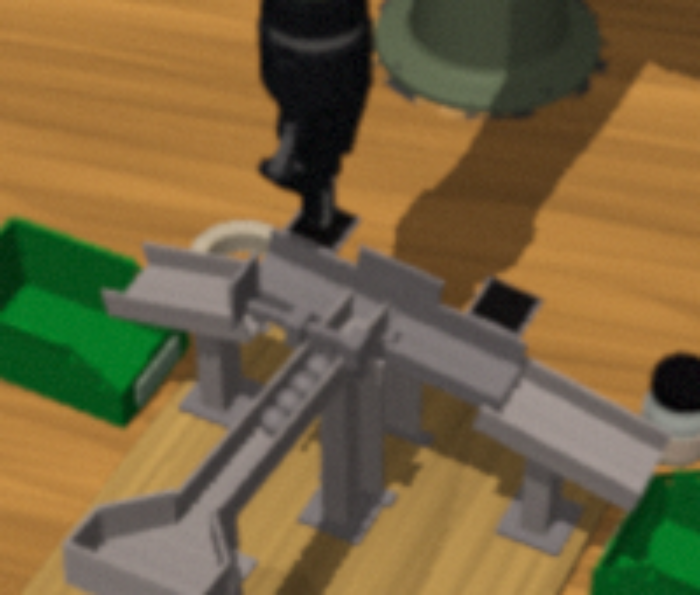

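The tip is at the plate (crop 318,232), well centred. I'll press on past level.

Emit:
jog_arm --plan '[{"linear":[0,3,0],"delta_rot":[0,0,0]},{"linear":[0,6,0],"delta_rot":[0,0,0]},{"linear":[0,9,0],"delta_rot":[0,0,0]},{"linear":[0,12,0],"delta_rot":[0,0,0]},{"linear":[0,15,0],"delta_rot":[0,0,0]},{"linear":[0,17,0],"delta_rot":[0,0,0]},{"linear":[0,19,0],"delta_rot":[0,0,0]},{"linear":[0,19,0],"delta_rot":[0,0,0]}]'

```text
clock: 3.62
tcp_pos: [0.4718, -0.0346, 0.1691]
tcp_rot: [[0.976, -0.0, 0.219], [-0.219, 0.0, 0.976], [-0.0, -1.0, -0.0]]
force: [-0.1, 0.2, -0.1]
gripper_width: 0.001
```

```bash
python3 - <<'E'
from h import *
snap('scene','s3.png')
s=get_state();print({k:np.round(v,4) for k,v in s.items() if k in('tcp_pos','force')})
a=cv2.imread('pics/s3.png')[140:310,210:410]; cv2.imwrite('pics/s3c.png',cv2.resize(a,None,fx=3.5,fy=3.5))
E
```

```text
{'tcp_pos': array([ 0.4719, -0.0346,  0.1693]), 'force': array([0.0582, 0.0748, 0.0166])}
```

View pics/s3c.png

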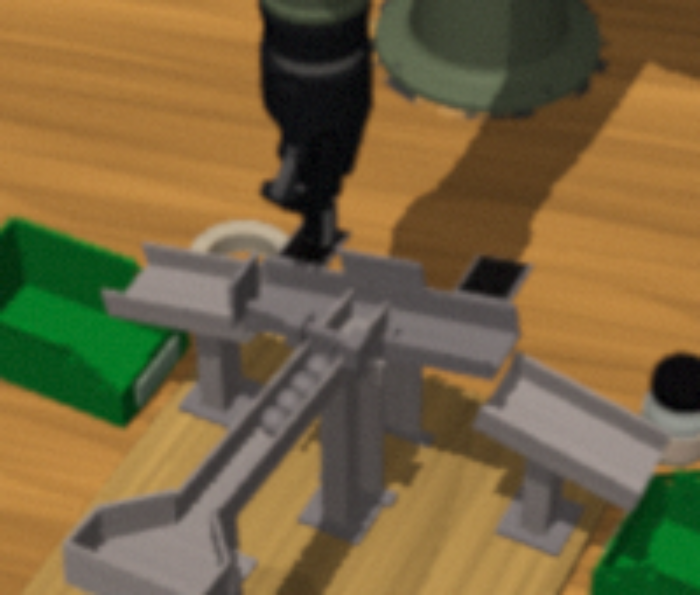

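Emit:
jog_arm --plan '[{"linear":[0,-40,0],"delta_rot":[0,0,0]},{"linear":[0,-90,0],"delta_rot":[0,0,0]},{"linear":[0,-125,-15],"delta_rot":[0,0,0]},{"linear":[40,-130,-30],"delta_rot":[0,0,0]},{"linear":[80,-130,-30],"delta_rot":[0,0,0]},{"linear":[115,-130,-30],"delta_rot":[0,0,0]},{"linear":[123,-130,-30],"delta_rot":[0,0,0]},{"linear":[123,-130,-30],"delta_rot":[0,0,0]}]'

```text
clock: 4.68
tcp_pos: [0.585, -0.0907, 0.2988]
tcp_rot: [[0.976, -0.001, 0.219], [-0.219, 0.0, 0.976], [-0.001, -1.0, 0.0]]
force: [-0.8, -0.3, 0.5]
gripper_width: 0.003
```

```bash
python3 - <<'E'
from h import *
snap('scene','s4.png')
s=get_state();print({k:np.round(v,4) for k,v in s.items() if k in('tcp_pos','force','joints')})
a=cv2.imread('pics/s4.png')[110:350,180:460]; cv2.imwrite('pics/s4c.png',cv2.resize(a,None,fx=2.4,fy=2.4))
E
```

```text
{'joints': array([-0.2784,  0.374 ,  0.05  ,  1.248 , -0.    ,  1.5134]), 'tcp_pos': array([ 0.5846, -0.0906,  0.2991]), 'force': array([-0.4754, -0.0805, -0.3646])}
```

View pics/s4c.png

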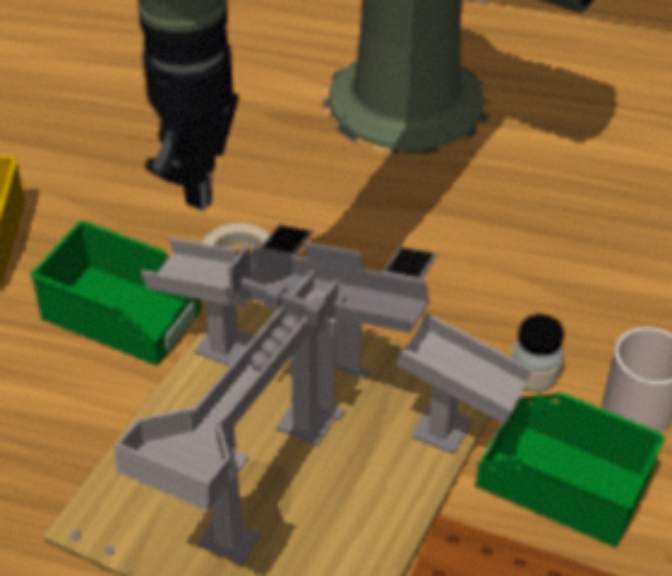

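```bash
python3 - <<'E'
from fit import *
p=[.53433,.02359,-.22175]
im=cv2.imread('pics/s4.png');big=cv2.resize(im[160:280,210:360],None,fx=5,fy=5,interpolation=cv2.INTER_CUBIC)
def dot(P,col):
    u=proj(S,P);q=((u-[210,160])*5).astype(int);cv2.circle(big,tuple(int(x) for x in q),4,col,-1)
for x in(.058,.092):
  for z in(.213,.253): dot(W(p,np.array([x,-.064,z])),(0,0,255))
for s in(1,-1): dot(W(p,plate(s,.2)),(0,255,0))
dot(get_state()['tcp_pos'],(255,0,0))
cv2.imwrite('pics/s4d.png',big)
E
```

```text
(no output)
```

View pics/s4d.png

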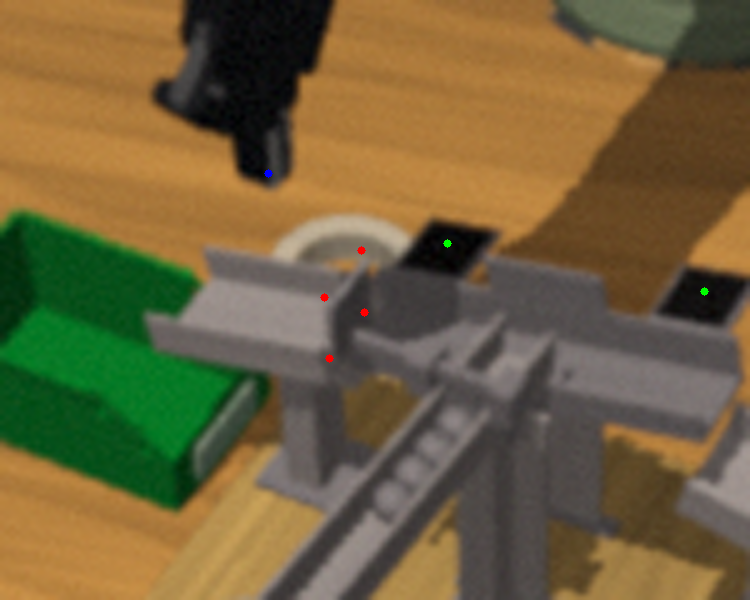

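Emit:
jog_arm --plan '[{"linear":[0,40,0],"delta_rot":[0,0,0]},{"linear":[0,70,0],"delta_rot":[0,0,0]},{"linear":[0,76,0],"delta_rot":[0,0,0]},{"linear":[0,76,8],"delta_rot":[0,0,0]},{"linear":[0,76,16],"delta_rot":[0,0,0]},{"linear":[0,76,22],"delta_rot":[0,0,0]},{"linear":[0,76,28],"delta_rot":[0,0,0]},{"linear":[0,76,32],"delta_rot":[0,0,0]},{"linear":[0,76,32],"delta_rot":[0,0,0]}]'

```text
clock: 5.85
tcp_pos: [0.5925, -0.0593, 0.2233]
tcp_rot: [[0.976, 0.0, 0.219], [-0.219, 0.0, 0.976], [0.0, -1.0, 0.0]]
force: [-0.0, 0.4, -0.5]
gripper_width: -0.0
```

```bash
python3 - <<'E'
from h import *
snap('scene','s5.png')
s=get_state();print({k:np.round(v,4) for k,v in s.items() if k in('tcp_pos','force')})
a=cv2.imread('pics/s5.png')[160:280,210:360]; cv2.imwrite('pics/s5c.png',cv2.resize(a,None,fx=5,fy=5))
E
```

```text
{'tcp_pos': array([ 0.5924, -0.0594,  0.2232]), 'force': array([ 0.1686, -0.1045,  0.3243])}
```

View pics/s5c.png

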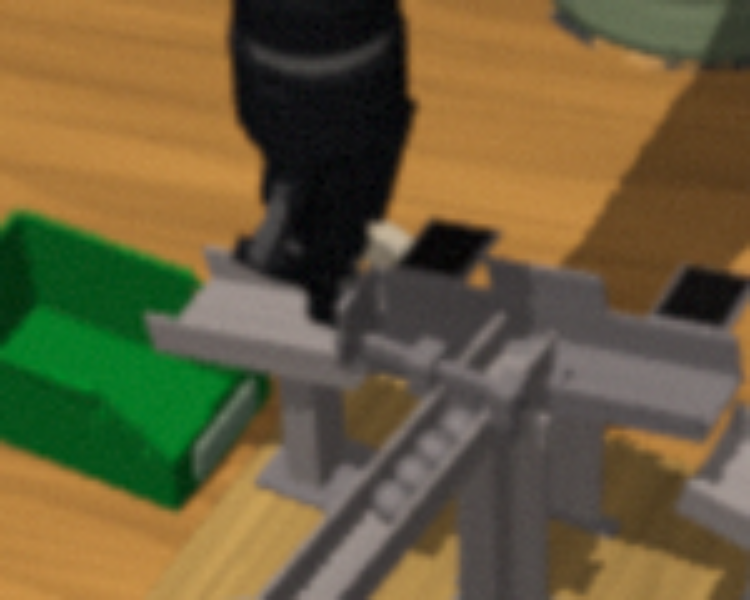

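Emit:
jog_arm --plan '[{"linear":[0,0,6],"delta_rot":[0,0,0]},{"linear":[0,0,12],"delta_rot":[0,0,0]},{"linear":[0,0,18],"delta_rot":[0,0,0]},{"linear":[0,0,23],"delta_rot":[0,0,0]},{"linear":[0,0,26],"delta_rot":[0,0,0]},{"linear":[0,0,26],"delta_rot":[0,0,0]}]'

```text
clock: 6.65
tcp_pos: [0.5982, -0.0336, 0.2233]
tcp_rot: [[0.976, 0.0, 0.219], [-0.219, 0.001, 0.976], [-0.0, -1.0, 0.001]]
force: [-0.7, -0.8, 1.1]
gripper_width: 0.001
```

```bash
python3 - <<'E'
from h import *
snap('scene','s6.png')
s=get_state();print({k:np.round(v,4) for k,v in s.items() if k in('tcp_pos','force')})
a=cv2.imread('pics/s6.png')[160:280,210:360]; cv2.imwrite('pics/s6c.png',cv2.resize(a,None,fx=5,fy=5))
E
```

```text
{'tcp_pos': array([ 0.5982, -0.0338,  0.2233]), 'force': array([ 0.372 ,  0.2653, -0.8828])}
```

View pics/s6c.png

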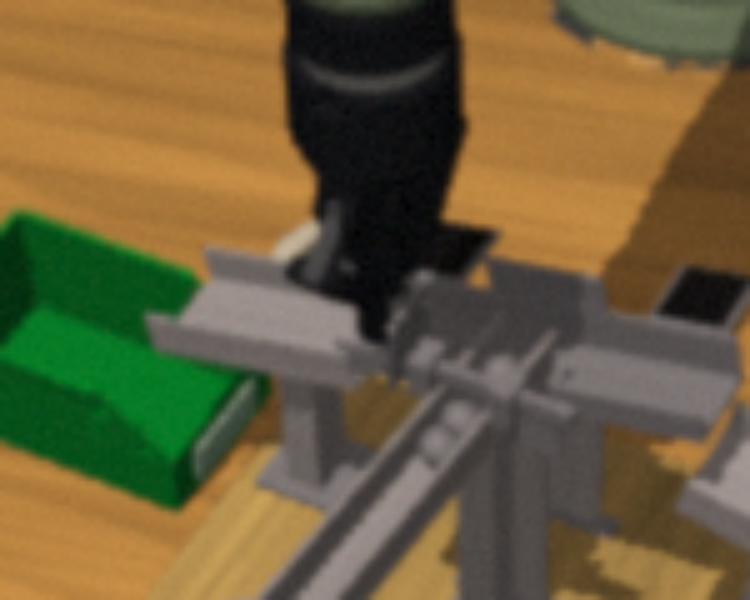

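Emit:
jog_arm --plan '[{"linear":[0,0,2],"delta_rot":[0,0,0]},{"linear":[0,0,4],"delta_rot":[0,0,0]},{"linear":[0,0,4],"delta_rot":[0,0,0]},{"linear":[0,0,4],"delta_rot":[0,0,0]},{"linear":[0,0,4],"delta_rot":[0,0,0]}]'

```text
clock: 7.32
tcp_pos: [0.5988, -0.0314, 0.2234]
tcp_rot: [[0.975, -0.0, 0.22], [-0.22, -0.002, 0.975], [-0.0, -1.0, -0.002]]
force: [-1.9, -4.6, 0.6]
gripper_width: -0.002
```

```bash
python3 - <<'E'
from h import *
snap('scene','s7.png')
s=get_state();print({k:np.round(v,4) for k,v in s.items() if k in('tcp_pos','force')})
a=cv2.imread('pics/s7.png')[160:310,180:360]; cv2.imwrite('pics/s7c.png',cv2.resize(a,None,fx=4,fy=4))
E
```

```text
{'tcp_pos': array([ 0.5988, -0.0314,  0.2234]), 'force': array([-1.6535, -4.451 ,  0.4643])}
```

View pics/s7c.png

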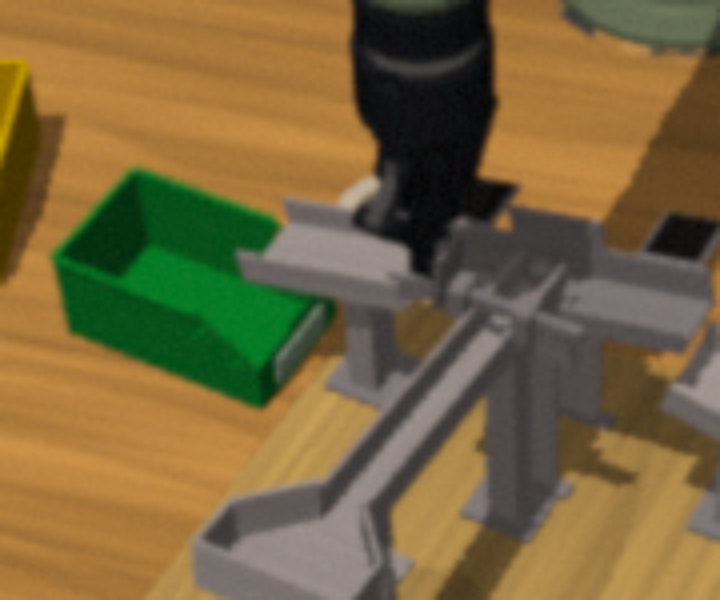

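Emit:
jog_arm --plan '[{"linear":[0,0,-15],"delta_rot":[0,0,0]},{"linear":[0,0,-45],"delta_rot":[0,0,0]},{"linear":[0,-40,-60],"delta_rot":[0,0,0]},{"linear":[0,-90,-80],"delta_rot":[0,0,0]},{"linear":[-40,-120,-110],"delta_rot":[0,0,0]},{"linear":[-80,-130,-150],"delta_rot":[0,0,0]},{"linear":[-120,-130,-190],"delta_rot":[0,0,0]},{"linear":[-160,-130,-230],"delta_rot":[0,0,0]},{"linear":[-200,-130,-270],"delta_rot":[0,0,0]},{"linear":[-240,-130,-310],"delta_rot":[0,0,0]},{"linear":[-240,-130,-310],"delta_rot":[0,0,0]},{"linear":[-240,-130,-310],"delta_rot":[0,0,0]}]'

```text
clock: 8.88
tcp_pos: [0.2968, -0.2803, 0.3534]
tcp_rot: [[0.975, 0.001, 0.221], [-0.221, 0.0, 0.975], [0.001, -1.0, 0.0]]
force: [0.1, -0.0, -0.3]
gripper_width: -0.0
```

```bash
python3 - <<'E'
from h import *
snap('scene','s8.png');snap('top','t8.png')
s=get_state();print({k:np.round(v,4) for k,v in s.items() if k in('tcp_pos','force')})
a=cv2.imread('pics/s8.png')[160:340,180:470]; cv2.imwrite('pics/s8c.png',cv2.resize(a,None,fx=2.7,fy=2.7))
a=cv2.imread('pics/t8.png')[95:345,170:480]; cv2.imwrite('pics/t8c.png',cv2.resize(a,None,fx=2.4,fy=2.4))
E
```

```text
{'tcp_pos': array([ 0.2976, -0.2797,  0.3533]), 'force': array([ 0.5388, -0.7074, -0.0851])}
```

View pics/s8c.png

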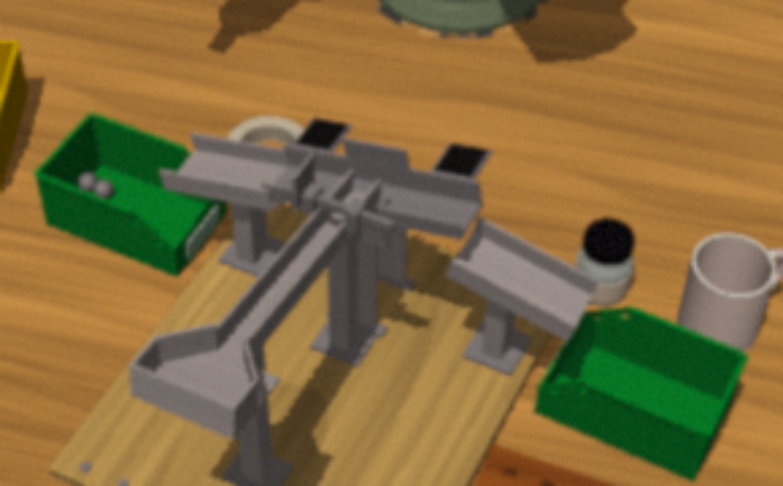

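View pics/t8c.png

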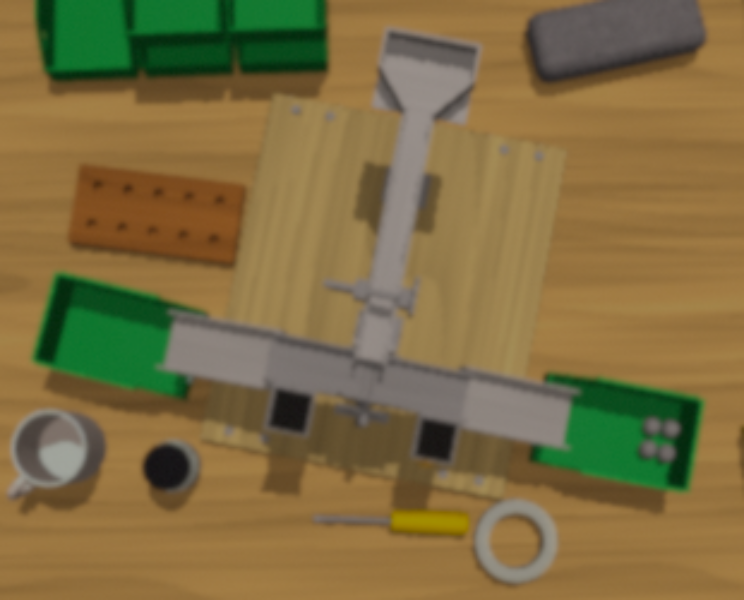

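```bash
python3 - <<'E'
from h import *
c=snap('top','t9.png')
a=cv2.imread('pics/top0.png');b=cv2.imread('pics/t9.png')
d=cv2.GaussianBlur(cv2.absdiff(a,b),(3,3),0).max(2)[95:345,170:480]
cv2.imwrite('pics/d.png',cv2.resize(np.minimum(d.astype(int)*3,255).astype(np.uint8),None,fx=2.4,fy=2.4))
E
```

```text
(no output)
```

View pics/d.png

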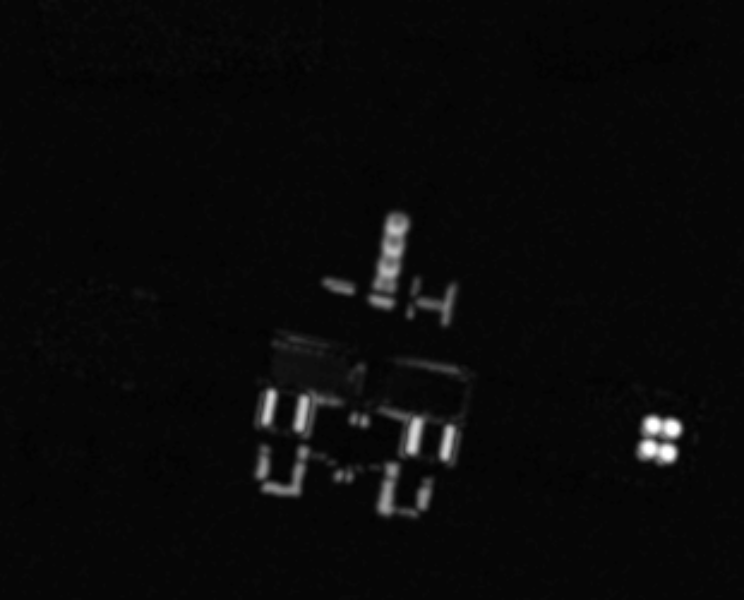

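Only the gate, the slide and the balls (with their shadows) have changed. The bins and bystanders haven't moved.

```bash
python3 -c "
from station import *
print(hand_in())"
```

```text
the job is handed in; nothing more can be done
None
```

All four balls are in the right bin, and I handed the job in at about 9 s of the 38 s allowed.

- **Gate:** It was set to the left, with its right end up. I pressed the right finger plate down with the shut fingertips until the gate snapped over onto its other stop.
- **Slide:** I then pushed the tab to the slide's end stop, where the force was about 5 N, and drew the hand back well clear.
- **Last checks:** The top picture shows the four balls lying at rest in the right bin. A before/after difference of the station area shows changes only in the gate, slide and balls and their shadows. The tool force reading is back to zero within noise.
- **Not confirmed:** I could not clearly make out the brass bushing in any picture, so I did not check it separately. No check failed or disagreed.

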